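# Close the casting mould and hold its cover down

## Task

Get the small wooden casting mould ready for clamping: fold its three hinged walls up until they stand upright, then fetch the cover and slide it over the core pin, which it hides, until it drops on. Press it fully down against the sprung sleeve, lip over all four walls, and finish while still holding it pressed home, because it springs up again when let go. Leave the spring clamp and the tools on the bench where they lie.

Things in the scene. Friction and masses are not known exactly. Their poses are not given: they have to be found in the camera images.
- mould: Wooden casting mould screwed to the bench, base 96 x 96 x 14 mm. Fixed wall on its +x side, hinged walls on -x, +y, -y; walls 50 mm high, 8 mm thick; shut, the box is 96 x 96 mm outside (faces flush with the base), rim 64 mm high. Origin: centre of the underside, z up. A steel core pin (12 mm) stands at the centre in a brass sleeve (24 mm). Steel ears, 5 mm high, at the corners.
- pin_tip (a point): Top of the fixed core pin, 80 mm above the mould's underside (16 mm above the rim of the upright walls). The top 6 mm taper from 12 to 6 mm in diameter.
- core_sleeve (a joint): Brass sleeve round the pin, on a spring. m: 0 = fully up, its top 69 mm above the mould's underside (5 mm above the walls' rim); grows as it is pressed down; 0.005 = flush with the rim. About 5 N start it, 11 N bring it flush (the cover's weight alone does not move it); it springs up when released.
- front_wall (a joint): Hinged wall on the mould's -x side, 96 mm long. rad: 0 = level, pointing outward; 1.571 = upright, at its stop. Hinge line: outer lower edge, 48 mm from the mould's centre, 14 mm above the bench. Stiff hinge (0.05 N m), stays where left; starts at 0.5 to 0.9. Can be swung up from outside with closed fingertips; rise with its edge while pushing, else friction jams it.
- left_wall (a joint): The same on the mould's +y side, 80 mm long.
- right_wall (a joint): The same on the mould's -y side, 80 mm long.
- front_wall_edge (a point): Middle of the outer upper (free) edge of the front wall, 50 mm from its hinge line.
- left_wall_edge (a point): The same point of the left wall.
- right_wall_edge (a point): The same point of the right wall.
- cover: Loose cover, about 0.25 kg, lying right way up behind the vice: plate 116 x 116 x 8 mm, lip 8 mm deep and 5 mm thick round its underside (5 mm play round the walls). Origin: centre of the lip's lower edge. On top a dark wooden pad, 16 to 28 mm above the origin, then the grip: a bar 76 mm long (along x), 24 mm wide (y), 28 to 60 mm above the origin. Fits any of four ways round.
- cover_hole (a point): Mouth of the blind hole for the pin: plate's underside, at the centre, 8 mm above the cover's origin; 15 mm wide, 20 mm deep, hidden below the grip. Its height over the mould's underside: 80 mm on the pin's top, 69 mm dropped on and resting on the sleeve, 64 mm pressed home on the walls.
- spring_clamp: Orange wooden spring clamp, 110 x 39 x 20 mm, on the right. Leave alone.
- tape_measure: Yellow tape measure, 38 x 72 x 62 mm, right of the mould. Leave alone.
- pliers: Red-handled pliers lying flat, 182 x 50 x 13 mm, behind and right of the mould. Leave alone.
- paint_brush: Red-handled paint brush lying flat, 188 x 49 x 14 mm, behind the mould. Leave alone.
- bench_vice: Bench vice, fixed, an obstacle left of the mould and in front of the cover: 247 x 204 mm, 134 mm high. Origin: middle of its foot. Beyond the bench's left edge a vertical timber post, 85 mm square, stands at about x 0.64, y 0.28, from the floor to far above the arm: draw the tool in when swinging past it.

How it is judged:
By the outcome, as a careful person would: the job done as asked, in the order asked, and still so for the second after the job is handed in, while the arm keeps its last pose, push and grip.
It also fails if it takes over 72 s, if anything falls off the work surface, if the arm or the gripper's body presses on something with over 40 N, if the wrist force passes 120 N, or if a joint passes its speed limit or range.

## Robot

A 6-joint arm with a two-finger parallel gripper is mounted at the origin on a cart in front of the work surface, level with it; the furniture and walls round the work are solid. World frame = base frame: x ahead of the robot, y to its left, z up, the work surface at z = 0. Lengths are in mm, angles in rad, forces in N, time in s.
With the tool pointing down it reaches from about 250 to 850 mm from the base axis. Payload 12.5 kg.
Tool frame: the origin (TCP) lies at the very end of the fingers, on their centre line; the grasp point (between the pads) lies 19 mm behind it; z points along the fingers, y is the line along which they close (so a half turn about z gives the same grasp; the last joint's range is limited). The gripper opens to 93 mm and grips with 3 to 60 N. Pads are 15 mm wide; open, the fingers measure 128 mm over their backs; the gripper's body (75 mm by 188 mm) begins 65 mm behind the grasp point.
Start: joints at [1.193, 0.351, 1.652, -0, 1.139, -0.085], TCP at [158.717, 526.586, 218.633] pointing down, gripper open.
Joint ranges: [-2.75, 2.75], [-0.79, 2.1], [0.01, 2.65], [-1.57, 4.71], [0.07, 3.14], [-2.87, 2.87]. Speed limits (rad/s): [2.22, 2.22, 2.79, 3.14, 3.14, 3.14].

## Interface

Orientations are given as a unit quaternion [w, x, y, z].
In Python, from plant import get_obs, grab_frame, finish_job gives the robot as it stands. The module is installed in compiled form; this text tells all that it offers.
- The arm moves only by the shell command python3 -m creep 'ROWS' [OPENING]. ROWS is JSON, a list that holds one entry, the list of rows, each a list of 4 numbers: the shift along the tool's x, y, z in mm, then the turn about the tool's z in degrees. In form: [[[dx, dy, dz, spin], ...]]. A call has 1 to 20 rows; each row shifts and turns the commanded pose from where the row before left it, along the tool's axes as they then stand; what a row does not reach is not made up. A row lasts 1/10 s, in which the tool goes at most 50 mm and 8.59 degrees, less where a joint would pass 70% of its speed; a pose out of reach is approached as far as the arm can. A call with a gripper value outside its range is refused whole. OPENING is the finger opening in mm, from 0 to 93, set as the call begins (- or left out, the last holds). The fingers move at their own pace and stop on an object; the grip force is fixed at half the most. Time passes only in rows, so rows that do not move let the fingers close. It gives the time, the measured TCP pose, the force, the opening and the grip force at its end, in the units of the state.
- get_obs(): the state, without advancing time (a new reading comes with each control period).
- grab_frame(name): name is "scene" or "top"; returns a dict with "color" (420x560x3 uint8, blue, green, red), "camera_matrix" (3x3 intrinsics, pixels), "eye" and "rotation" of the camera in the world. Camera axes: x right, y down, z forward; pixel columns grow to the right and rows downward; lengths in mm; the calibration is good to about 2 mm. A picture is of the moment at which its call begins. There is no depth.
- finish_job(): hands the job in; it is judged then, once.
The state is a dict: "time": time; "joint_positions": joint angles; "qvel": joint speeds; "tau": joint torques, N m; "eef_pos": TCP position; "eef_rot": TCP orientation; "ft_force": force on the tool from outside, world axes, zero at the start; "ft_torque": the same for the moment, N m; "finger_gap": finger opening in mm; "gripper_force": force on a finger pad.
Only numpy, scipy, OpenCV 4.12 (cv2) and the standard library are available. Lean on these libraries where they do the work, as an engineer would, in place of code of your own. Each camera call takes 0.05 s, during which the arm holds its last target. There are 200 camera calls.

## Working session

There is one attempt and no reset: what is moved stays moved. The work goes in short steps, Python scripts to look and compute and a shell command to move; the robot and the scene stay as the last step left them, time stands still between calls to the robot, and variables do not carry over. Pictures are saved under pics/ and viewed, at most 10 in all, crops included, and the job is handed in when it is done.

```bash
mkdir -p pics; python3 - <<'E'
from plant import *
import cv2
for n in ("scene","top"):
    f=grab_frame(n); cv2.imwrite(f"pics/{n}0.png",f["color"])
    print(n,f["camera_matrix"],f["eye"],f["rotation"])
o=get_obs(); print(o)
E
```

```text
scene [[399.18071301   0.         275.41929189]
 [  0.         399.18071301 213.21694366]
 [  0.           0.           1.        ]] [ -89.31183148 -910.27109242  521.27076619] [-0.47454885  0.78618439 -0.33705632  0.20763076]
top [[400.76780838   0.         277.17271042]
 [  0.         400.76780838 216.29641447]
 [  0.           0.           1.        ]] [ 364.19759611 -306.57722193 1174.65532507] [-0.04536048  0.70525902 -0.7046853   0.06301399]
{'time': 0.1, 'joint_positions': array([ 1.19340576e+00,  3.51178637e-01,  1.65232339e+00, -5.63030730e-06,
        1.13909689e+00, -8.46105591e-02]), 'qvel': array([ 0.00127075, -0.00306477, -0.00118071,  0.00148992, -0.0012809 ,
       -0.00076115]), 'tau': array([ 2.35180203e-03, -4.98025167e+01, -2.85700607e+01,  7.01542175e-02,
        2.38742778e-02, -3.02448643e-05]), 'eef_pos': array([158.61258262, 526.32738695, 218.17124883]), 'eef_rot': array([-1.12704220e-04,  1.45866522e-01,  9.89304152e-01, -4.90351778e-04]), 'ft_force': array([ 0.13072265, -0.3160564 ,  0.09558313]), 'ft_torque': array([-0.01683239, -0.03635185, -0.01292769]), 'gripper_force': 0.0, 'finger_gap': 92.84748752888129}
```

View pics/scene0.png

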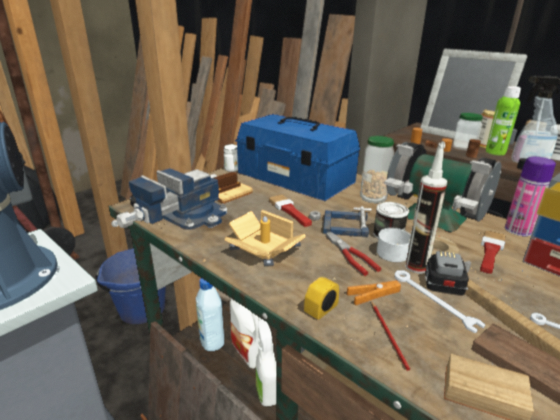

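View pics/top0.png

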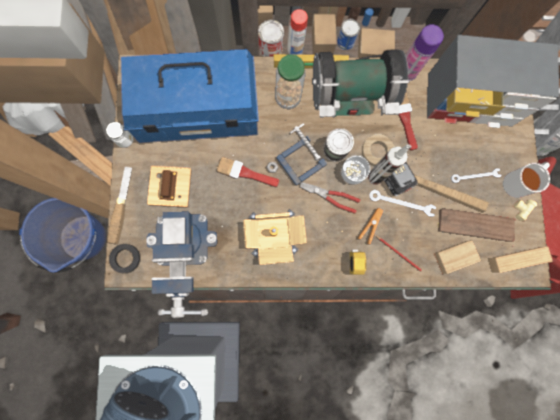

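The top view shows the mould at about (270,235), the cover at (168,186), and the vice at (180,240). I'll enlarge both views for precise pixels.

```bash
python3 - <<'E'
import cv2,numpy as np
t=cv2.imread("pics/top0.png"); s=cv2.imread("pics/scene0.png")
a=cv2.resize(t[195:275,225:325],None,fx=8,fy=7.5,interpolation=cv2.INTER_CUBIC)[:, :]
a=cv2.resize(t[195:270,225:325],(800,600),interpolation=cv2.INTER_CUBIC)   # 8x
cv2.imwrite("pics/c1.png",a)
b=cv2.resize(s[205:270,215:315],(600,390),interpolation=cv2.INTER_CUBIC) # 6x
c=cv2.resize(t[160:212,140:200],(360,312),interpolation=cv2.INTER_CUBIC) #6x
d=cv2.resize(s[165:205,205:260],(330,240),interpolation=cv2.INTER_CUBIC)
can=np.zeros((600,800,3),np.uint8)
b=cv2.resize(s[210:265,217:312],(475,275),interpolation=cv2.INTER_CUBIC)#5x
can[:275,:475]=b
can[280:592,:360]=c
can[280:520,370:700]=d
cv2.imwrite("pics/c2.png",can)
E
```

```text
(no output)
```

View pics/c1.png

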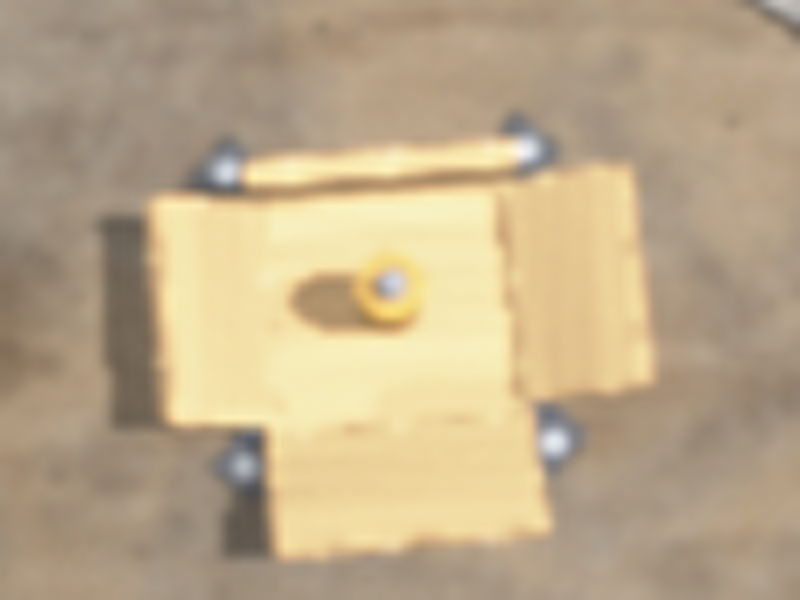

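View pics/c2.png

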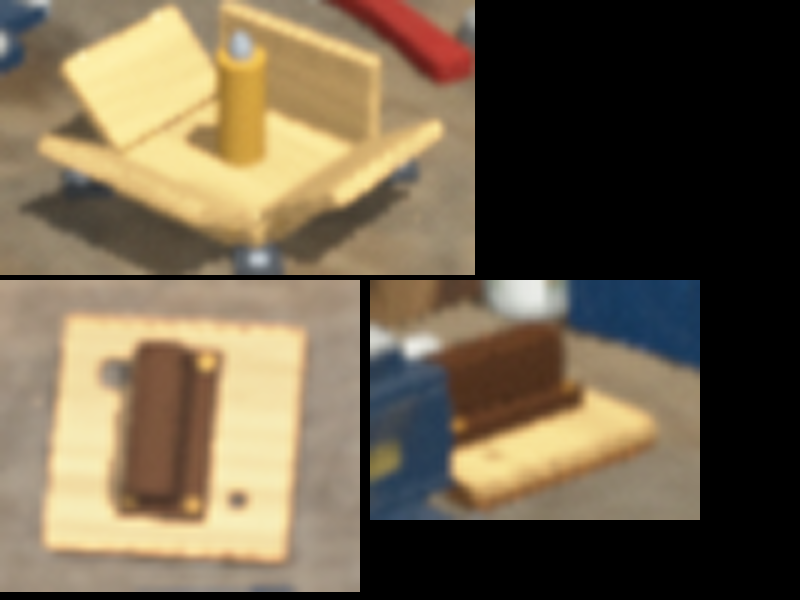

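```bash
cat > h.py <<'E'
import numpy as np
from scipy.spatial.transform import Rotation as R
K={'s':(399.18,275.42,213.217),'t':(400.768,277.173,216.296)}
E={'s':np.array([-89.312,-910.271,521.271]),'t':np.array([364.198,-306.577,1174.655])}
Q={'s':[-0.47454885,0.78618439,-0.33705632,0.20763076],'t':[-0.04536048,0.70525902,-0.7046853,0.06301399]}
M={k:R.from_quat(v,scalar_first=True).as_matrix() for k,v in Q.items()}
def proj(c,p):
    q=(np.atleast_2d(p)-E[c])@M[c]; f,a,b=K[c]
    return np.c_[f*q[:,0]/q[:,2]+a,f*q[:,1]/q[:,2]+b]
def ray(c,uv,z):
    f,a,b=K[c]; d=M[c]@np.array([(uv[0]-a)/f,(uv[1]-b)/f,1]); return E[c]+d*(z-E[c][2])/d[2]
def pose(x,y,w,pts):
    c,s=np.cos(w),np.sin(w); p=np.atleast_2d(pts); return np.c_[x+c*p[:,0]-s*p[:,1],y+s*p[:,0]+c*p[:,1],p[:,2]]
def crop(uv,o,k): return (np.array(uv)+.5)/k-.5+o
def tool(dw):  # world shift -> tool axes at present
    from plant import get_obs
    o=get_obs(); return R.from_quat(o['eef_rot'],scalar_first=True).as_matrix().T@np.array(dw)
E
cat > fit.py <<'E'
from h import *
from scipy.optimize import least_squares
c1=lambda u,v:crop((u,v),(225,195),8)
b=lambda u,v:crop((u,v),(217,210),5)
c=lambda u,v:crop((u,v),(140,160),6)
d=lambda u,v:crop((u,v),(205,165),6)
def wall(side,s,th):
    r,z=48+50*np.cos(th),14+50*np.sin(th)
    return {'F':(-r,s*48,z),'L':(s*40,r,z),'R':(s*40,-r,z)}[side]
obs=[('t','pin',c1(391,284)),('s','pin',b(240,33)),
('t','L1',c1(152,196)),('t','L-1',c1(168,425)),('s','L1',b(172,5)),('s','L-1',b(65,68)),
('t','F1',c1(278,558)),('t','F-1',c1(550,530)),('s','F1',b(40,142)),
('t','R1',c1(633,163)),('t','R-1',c1(653,383)),('s','R1',b(441,123)),
('s','X',b(378,62))]
def res(p,full=False):
    th=dict(F=p[3],L=p[4],R=p[5]); out=[]
    for cam,n,uv in obs:
        P=(0,0,80) if n=='pin' else (48,-40,64) if n=='X' else wall(n[0],int(n[1:]),th[n[0]])
        out.append(proj(cam,pose(*p[:3],P))[0]-uv)
    return np.array(out) if full else np.ravel(out)
r=least_squares(res,[390,-290,0,.7,.7,.7],loss='soft_l1',x_scale=[10,10,.1,.1,.1,.1])
print('mould',r.x.round(3)); 
for o,e in zip(obs,res(r.x,True)): print(o[0],o[1],e.round(2))
oc=[('t',(58,58,16),c(62,318)),('t',(58,-58,16),c(306,325)),('t',(-58,-58,16),c(287,560)),('t',(-58,58,16),c(43,550)),
('t',(38,12,60),c(135,343)),('t',(38,-12,60),c(187,345)),('t',(-38,-12,60),c(172,499)),('t',(-38,12,60),c(124,498)),('s',(58,-58,12),d(653,436))]
def rc(p): return np.ravel([proj(k,pose(*p,P))[0]-uv for k,P,uv in oc])
q=least_squares(rc,[500,0,0],x_scale=[10,10,.1],loss='soft_l1'); print('cover',q.x.round(3)); print(rc(q.x).reshape(-1,2).round(2))
print('pin ray t,z80',ray('t',c1(391,284),80))
E
python3 fit.py
```

```text
mould [ 4.97093e+02 -3.26556e+02  7.50000e-02  6.25000e-01  8.14000e-01
  6.75000e-01]
t pin [ 1.01 -0.69]
s pin [0.31 0.26]
t L1 [ 0.65 -0.32]
t L-1 [ 0.46 -0.76]
s L1 [-0.35  0.75]
s L-1 [-1.12 -0.22]
t F1 [ 0.19 -0.83]
t F-1 [0.27 0.09]
s F1 [-0.38  0.15]
t R1 [-0.16 -0.16]
t R-1 [-0.23  0.2 ]
s R1 [-0.33  0.4 ]
s X [-1.52 -1.86]
cover [ 4.96799e+02 -2.32030e+01 -4.20000e-02]
[[ 7.700e-01 -1.300e+00]
 [ 9.000e-02 -7.100e-01]
 [ 2.800e-01 -2.000e-02]
 [ 3.300e-01 -6.000e-02]
 [-1.000e-02 -2.900e-01]
 [-6.000e-02 -2.500e-01]
 [ 2.000e-01  1.210e+00]
 [-5.100e-01  1.010e+00]
 [-9.478e+01 -3.403e+01]]
pin ray t,z80 [ 495.18705231 -323.77089195   80.        ]
```

```bash
sed -i "s/^c=lambda u,v:crop((u,v)/c=lambda u,v:crop((u,v-280)/; s/^d=lambda u,v:crop((u,v)/d=lambda u,v:crop((u-370,v-280)/; s/c1(391,284)/c1(390.5,286)/; s/^('s','X',b(378,62))\]/]/" fit.py
cat >> fit.py <<'E'
al=obs[:]
for cam in 'ts':
    obs[:]=[o for o in al if o[0]==cam]
    f=lambda p:np.r_[res(p),(p[3:]-r.x[3:])*5]
    print(cam,least_squares(f,r.x,x_scale=[10,10,.1,.1,.1,.1]).x.round(3))
print('ears',[ray('t',c1(*p),5).round(1) for p in ((225,172),(530,148),(240,465),(555,440),(387.5,306.2))])
E
python3 fit.py
```

```text
mould [ 4.96962e+02 -3.25703e+02  8.20000e-02  6.28000e-01  8.40000e-01
  6.54000e-01]
t pin [ 0.77 -0.89]
s pin [0.01 0.16]
t L1 [ 0.57 -0.14]
t L-1 [ 0.58 -0.58]
s L1 [-0.57  0.52]
s L-1 [-1.22 -0.39]
t F1 [ 0.1  -0.71]
t F-1 [ 0.17 -0.02]
s F1 [-0.56  0.13]
t R1 [-0.36 -0.28]
t R-1 [-0.25  0.04]
s R1 [-0.38  0.57]
cover [ 6.32039e+02 -1.76240e+01 -4.00000e-02]
[[ 0.99  0.33]
 [-0.37  0.9 ]
 [-0.07  0.21]
 [ 0.68  0.18]
 [ 0.02 -0.59]
 [-0.18 -0.55]
 [ 0.17 -0.07]
 [-0.38 -0.27]
 [-0.44 -1.69]]
pin ray t,z80 [ 494.49493581 -323.59927475   80.        ]
t [ 4.95982e+02 -3.24444e+02  8.80000e-02  6.25000e-01  8.32000e-01
  5.80000e-01]
s [ 4.97155e+02 -3.26351e+02  1.02000e-01  6.53000e-01  9.23000e-01
  6.63000e-01]
ears [array([ 545.6, -263.7,    5. ]), array([ 554.9, -376.4,    5. ]), array([ 437.8, -270.1,    5. ]), array([ 447. , -384.8,    5. ]), array([ 496. , -323.7,    5. ])]
```

```bash
python3 -c "
from h import *
for n,uv,z in [('vice backtop',(180,213),134),('vice backtop',(180,213),80),('toolbox front bottom',(190,139),0),('tb top',(190,120),150),('cap',(118,135),60),('vice right',(217,240),0),('tape',(358,262),60)]: print(n,ray('t',uv,z).round())
"; python3 -m creep '[[[-21,-34.5,0,0],[-21,-34.5,0,0],[-21,-34.5,0,0],[-21,-34.5,0,0],[-21,-34.5,0,0],[-21,-34.5,0,0],[-21,-34.5,0,0],[-21,-34.5,0,0],[-21,-34.5,0,0],[-21,-34.5,0,0],[-21,-34.5,0,0],[-21,-34.5,0,0],[-21,-34.5,0,0],[-21,-34.5,0,0],[-21,-34.5,0,0],[-21,-34.5,0,0],[-21,-34.5,0,0],[-21,-34.5,0,0]]]' 0
```

```text
vice backtop [533. -78. 134.]
vice backtop [542. -67.  80.]
toolbox front bottom [783. -71.   0.]
tb top [ 782. -100.  150.]
cap [772. 123.  60.]
vice right [ 475. -160.    0.]
tape [ 409. -559.   60.]
time: 1.9
eef_pos: [341.3, -178.9, 218.5]
eef_rot: [-0.0, 0.146, 0.989, 0.0]
ft_force: [0.8, 0.4, 1.3]
finger_gap: 0.4
gripper_force: 0.0
```

```bash
python3 -m creep '[[[-21,-34.2,0,0],[-21,-34.2,0,0],[-21,-34.2,0,0],[-21,-34.2,0,0],[0,0,22,8.55],[0,0,22,8.55],[0,0,22,8.55],[0,0,22,8.55],[0,0,22,8.55],[0,0,22,8.55],[0,0,22,8.55],[0,0,22,8.45],[0,0,14,0],[0,0,0,0]]]' 0; python3 - <<'E'
from plant import *
import cv2,numpy as np
from h import *
o=get_obs();p=o['eef_pos'];print(p,R.from_quat(o['eef_rot'],scalar_first=True).as_matrix().round(3))
can=np.zeros((600,800,3),np.uint8)
for n,k in (('scene','s'),('top','t')):
    f=grab_frame(n)['color'];cv2.imwrite(f'pics/{n}1.png',f);print(n,proj(k,p).round(1))
    if k=='s': can[:, :400]=cv2.resize(f[190:270,205:258.__int__()],(400,600),interpolation=cv2.INTER_CUBIC)
    else: can[:,400:]=cv2.resize(f[200:275,245:295],(400,600),interpolation=cv2.INTER_CUBIC)
cv2.imwrite('pics/c3.png',can)
E
```

```text
time: 3.3
eef_pos: [381.6, -331.6, 27.1]
eef_rot: [-0.002, 0.674, 0.738, 0.0]
ft_force: [0.3, 0.2, -0.9]
finger_gap: 0.8
gripper_force: 0.0  File "<stdin>", line 8
    if k=='s': can[:, :400]=cv2.resize(f[190:270,205:258.__int__()],(400,600),interpolation=cv2.INTER_CUBIC)
                                                        ^
SyntaxError: invalid decimal literal
```

```bash
python3 -m creep '[[[0,4,0,0],[0,4,0,0],[0,3.2,-3.8,0],[0,3.3,-3.8,0],[0,3.9,-3.1,0],[0,3.9,-3.1,0],[0,4.5,-2.3,0],[0,4.5,-2.3,0],[0,4.8,-1.4,0],[0,4.8,-1.4,0],[0,4.2,-0.5,0],[0,4.2,-0.3,0]]]'; python3 -m creep '[[[0,1,0,0],[0,1,0,0],[0,0,0,0]]]'
```

```text
time: 4.5
eef_pos: [431.9, -328.0, 50.6]
eef_rot: [-0.0, 0.676, 0.737, 0.0]
ft_force: [-0.6, -1.4, 0.8]
finger_gap: 0.2
gripper_force: 0.6
time: 4.8
eef_pos: [433.5, -327.8, 50.5]
eef_rot: [-0.0, 0.676, 0.737, 0.0]
ft_force: [0.3, 0.7, -0.7]
finger_gap: 0.6
gripper_force: 0.0
```

```bash
cat > look.py <<'E'
import sys,cv2,numpy as np
from plant import *
from h import *
n=sys.argv[1]; p=get_obs()['eef_pos']; can=np.zeros((600,800,3),np.uint8)
for nm,k,x in (('scene','s',0),('top','t',400)):
    f=grab_frame(nm)['color'];cv2.imwrite(f'pics/{nm}{n}.png',f);print(nm,'tcp',proj(k,p).round(1))
    a,b=(200,222) if k=='s' else (195,245)
    w=75 if k=='s' else 66
    can[:,x:x+400]=cv2.resize(f[a:a+75,b:b+50] if k=='s' else f[a:a+75,b:b+50],(400,600),interpolation=cv2.INTER_CUBIC)
cv2.imwrite(f'pics/c{n}.png',can)
E
sed -i '/w=75/d' look.py; python3 look.py 3
```

```text
scene tcp [[245.7 237.5]]
top tcp [[274.7 253.2]]
```

View pics/c3.png

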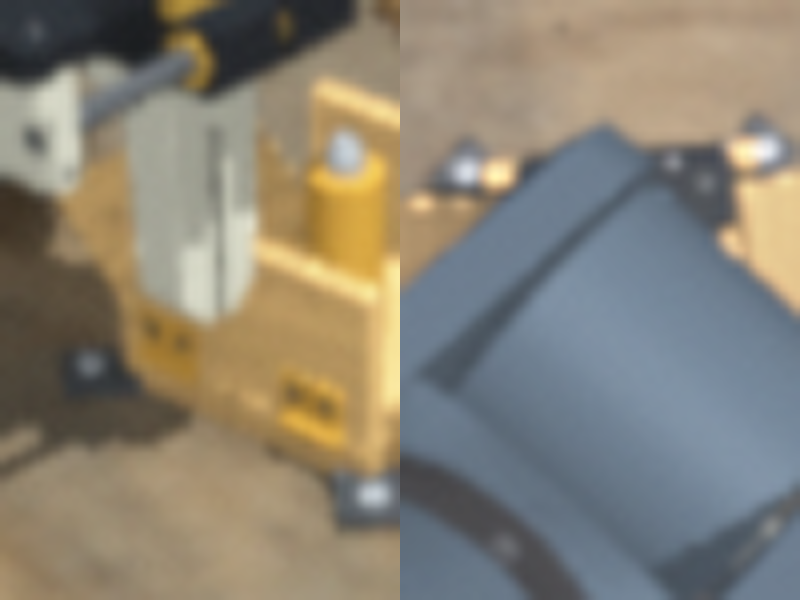

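The front wall looks upright or nearly so (rim from about (255,240) to (380,290) in the crop). I'll push on until the stop answers.

```bash
python3 -m creep '[[[0,1.5,0,0],[0,1.5,0,0],[0,0,0,0]]]'; python3 -m creep '[[[0,1.5,0,0],[0,0,0,0]]]'
```

```text
time: 5.2
eef_pos: [434.2, -327.6, 50.5]
eef_rot: [-0.002, 0.676, 0.737, -0.001]
ft_force: [-16.9, -3.3, 8.2]
finger_gap: 0.5
gripper_force: 8.2
time: 5.4
eef_pos: [434.4, -327.6, 50.4]
eef_rot: [-0.003, 0.676, 0.737, -0.002]
ft_force: [-24.2, -6.1, 12.4]
finger_gap: 0.4
gripper_force: 12.6
```

```bash
python3 -m creep '[[[0,-12,0,0],[0,0,-30,0],[0,0,-30,0],[35,25.5,0,0],[35,25.5,0,0],[35,25.5,0,0],[0,0,30,0],[0,0,30,0],[0,0,17,0],[0,0,0,0]]]'
```

```text
time: 6.4
eef_pos: [491.9, -216.6, 31.6]
eef_rot: [-0.002, 0.676, 0.737, -0.0]
ft_force: [-1.1, -0.3, 0.1]
finger_gap: 0.3
gripper_force: 0.0
```

```bash
python3 -m creep '[[[-8,0,0,0],[-7.5,0,0,0],[-3.3,0,-2.8,0],[-3.3,0,-2.8,0],[-3.3,0,-2.8,0],[-4.4,0,-2.3,0],[-4.4,0,-2.3,0],[-4.8,0,-1.4,0],[-4.8,0,-1.4,0],[-4.2,0,-0.5,0],[-4.2,0,-0.3,0],[-1.5,0,0,0],[-1.5,0,0,0],[0,0,0,0]]]'; python3 -m creep '[[[-1.5,0,0,0],[-1,0,0,0],[0,0,0,0]]]'
```

```text
time: 7.8
eef_pos: [497.4, -268.1, 50.1]
eef_rot: [-0.004, 0.676, 0.737, 0.002]
ft_force: [1.1, 29.6, 12.1]
finger_gap: 0.4
gripper_force: 14.7
time: 8.1
eef_pos: [497.4, -268.5, 50.0]
eef_rot: [-0.005, 0.676, 0.736, 0.003]
ft_force: [1.1, 43.3, 17.9]
finger_gap: 0.4
gripper_force: 21.3
```

```bash
python3 -m creep '[[[15,0,0,0],[0,0,-30,0],[0,0,-30,0],[-36,0,0,0],[-36,0,0,0],[-36,0,0,0],[-36,0,0,0],[-36,0,0,0],[0,0,30,0],[0,0,30,0],[0,0,21,0],[0,0,0,0]]]'
```

```text
time: 9.3
eef_pos: [510.8, -438.3, 26.1]
eef_rot: [-0.002, 0.676, 0.737, -0.0]
ft_force: [-1.0, -0.1, 0.6]
finger_gap: 0.4
gripper_force: 0.0
```

```bash
python3 -m creep '[[[8,0,0,0],[8.5,0,0,0],[2.7,0,-3.5,0],[2.7,0,-3.5,0],[2.8,0,-3.6,0],[3.9,0,-3.1,0],[3.9,0,-3.1,0],[4.4,0,-2.3,0],[4.4,0,-2.3,0],[4.8,0,-1.4,0],[4.8,0,-1.4,0],[4.2,0,-0.5,0],[4.2,0,-0.3,0],[1.5,0,0,0],[1.5,0,0,0],[0,0,0,0]]]'; python3 -m creep '[[[1,0,0,0],[0,0,0,0]]]'
```

```text
time: 10.9
eef_pos: [507.1, -380.5, 54.1]
eef_rot: [0.003, 0.676, 0.737, -0.002]
ft_force: [-0.2, -21.9, -12.0]
finger_gap: 0.3
gripper_force: 10.6
time: 11.1
eef_pos: [507.1, -380.3, 54.2]
eef_rot: [0.004, 0.676, 0.737, -0.002]
ft_force: [1.2, -25.6, -13.9]
finger_gap: 0.3
gripper_force: 12.8
```

```bash
python3 -m creep '[[[-15,0,0,0],[0,0,-30,0],[0,0,-30,0],[34,42,0,0],[34,42,0,0],[0,0,30,0],[0,0,35,0],[0,0,0,0]]]'; python3 -m creep '[[[0,-7,0,0],[0,-5,0,0],[0,-2,0,0],[0,-2,0,0],[0,0,0,0]]]'
```

```text
time: 11.9
eef_pos: [577.8, -319.7, 44.7]
eef_rot: [-0.004, 0.676, 0.737, -0.001]
ft_force: [-0.8, -0.0, -0.8]
finger_gap: 0.3
gripper_force: 0.0
time: 12.4
eef_pos: [564.2, -323.5, 50.0]
eef_rot: [0.0, 0.676, 0.737, 0.0]
ft_force: [-1.0, -0.2, 0.5]
finger_gap: 0.2
gripper_force: 0.0
```

```bash
python3 -m creep '[[[0,-1.5,0,0],[0,0,0,0]]]'
```

```text
time: 12.6
eef_pos: [562.7, -323.3, 49.3]
eef_rot: [-0.0, 0.676, 0.737, -0.0]
ft_force: [0.6, -0.4, -0.8]
finger_gap: 0.8
gripper_force: 0.0
```

```bash
python3 -m creep '[[[0,-1.5,0,0],[0,-1,0,0],[0,0,0,0]]]';python3 -m creep '[[[0,-1,0,0],[0,-1,0,0],[0,0,0,0]]]'
```

```text
time: 12.9
eef_pos: [560.1, -323.5, 49.2]
eef_rot: [-0.0, 0.676, 0.737, -0.0]
ft_force: [-0.2, -0.3, 0.5]
finger_gap: 0.2
gripper_force: 0.0
time: 13.2
eef_pos: [559.5, -323.6, 49.4]
eef_rot: [0.001, 0.676, 0.737, 0.001]
ft_force: [7.0, 1.2, -4.1]
finger_gap: 0.5
gripper_force: 3.7
```

```bash
python3 -m creep '[[[0,6,0,0],[0,0,-35,0],[0,0,-40,0],[37.3,11.8,0,0],[37.3,11.8,0,0],[37.3,11.8,0,0],[37.3,11.8,0,0],[37.3,11.8,0,0],[37.3,11.8,0,0],[37.3,11.8,0,0],[37.3,11.8,0,0]]]' 70;  python3 -m creep '[[[0,0,0,-8.27],[0,0,0,-8.27],[0,0,0,-8.27],[0,0,0,-8.27],[0,0,0,-8.27],[0,0,0,-8.27],[0,0,0,-8.27],[0,0,0,-8.27],[0,0,0,-8.27],[0,0,0,-8.27],[0,0,0,0]]]'
python3 - <<'E'
from h import *
from plant import *
o=get_obs();print(tool(np.array([632,-17.6,0])-o['eef_pos'])); m=R.from_quat(o['eef_rot'],scalar_first=True).as_matrix();print(np.degrees(np.arctan2(m[1,1],m[0,1])))
E
```

```text
time: 14.3
eef_pos: [632.9, -16.1, 124.4]
eef_rot: [-0.0, 0.676, 0.737, -0.0]
ft_force: [0.4, -0.7, -0.2]
finger_gap: 69.8
gripper_force: 0.0
time: 15.4
eef_pos: [632.7, -17.7, 124.2]
eef_rot: [-0.0, 0.02, 1.0, -0.0]
ft_force: [-0.1, -0.0, 0.5]
finger_gap: 70.2
gripper_force: 0.0
[  0.66600095   0.13852319 124.24260527]
87.75350864545229
```

```bash
python3 -m creep '[[[0,0,35,0],[0,0,35,0],[0,0,19,0],[0,0,2,0],[0,0,2,0],[0,0,0,0]]]'; python3 -m creep '[[[0,0,0,0],[0,0,0,0],[0,0,0,0],[0,0,0,0],[0,0,0,0],[0,0,0,0]]]' 10
```

```text
time: 16.0
eef_pos: [633.4, -17.8, 32.4]
eef_rot: [0.001, 0.021, 1.0, -0.0]
ft_force: [-0.5, 0.1, 0.6]
finger_gap: 70.1
gripper_force: 0.0
time: 16.6
eef_pos: [632.7, -17.7, 31.2]
eef_rot: [-0.0, 0.021, 1.0, -0.0]
ft_force: [0.4, -0.1, -0.2]
finger_gap: 26.8
gripper_force: 0.0
```

```bash
python3 -m creep '[[[0,0,0,0],[0,0,0,0],[0,0,0,0]]]'; python3 -m creep '[[[0,0,-10,0],[0,0,-20,0],[0,0,-20,0],[0,0,-30,0],[0,0,-30,0],[0,0,-30,0],[0,0,0,0]]]'
```

```text
time: 16.9
eef_pos: [632.7, -17.7, 31.3]
eef_rot: [0.0, 0.021, 1.0, 0.0]
ft_force: [0.2, -0.2, 0.5]
finger_gap: 23.8
gripper_force: 30.0
time: 17.6
eef_pos: [634.5, -17.9, 175.9]
eef_rot: [0.004, 0.021, 1.0, -0.0]
ft_force: [0.9, 0.1, -2.5]
finger_gap: 23.0
gripper_force: 29.9
```

```bash
python3 -m creep '[[[6,-38,-4,0],[6,-38,-4,0],[6,-38,-4,0],[6,-38,-4,0],[25,-40,0,0],[25,-40,0,0],[25,-40,0,0],[25,-40,0,0],[0,0,20,-3.6],[0,0,25,-3.5],[0,0,0,0],[0,0,0,0]]]'
cat > t.py <<'E'
from h import *
from plant import *
o=get_obs();m=R.from_quat(o['eef_rot'],scalar_first=True).as_matrix()
print('to go',tool(np.array([496.8,-324.8,0])-o['eef_pos']).round(2),'yaw',np.degrees(np.arctan2(m[1,1],m[0,1])),o['eef_pos'])
E
python3 t.py
```

```text
time: 18.8
eef_pos: [495.6, -324.0, 141.9]
eef_rot: [-0.001, -0.04, 0.999, 0.0]
ft_force: [0.3, -0.6, -2.4]
finger_gap: 23.9
gripper_force: 29.9
to go [ -1.26  -0.99 141.9 ] yaw 94.63573677513051 [ 495.63001789 -324.03719918  141.89863759]
```

```bash
python3 -m creep '[[[-1.2,-0.9,10,-0.3],[0,0,10,0],[0,0,6,0],[0,0,0,0],[0,0,0,0]]]'; python3 t.py;  python3 -m creep '[[[0,0,3,0],[0,0,3,0],[0,0,3,0],[0,0,3,0],[0,0,1,0],[0,0,0,0]]]'; python3 t.py
```

```text
time: 19.3
eef_pos: [497.2, -325.1, 116.2]
eef_rot: [-0.0, -0.044, 0.999, 0.0]
ft_force: [-1.1, -0.1, -2.2]
finger_gap: 23.7
gripper_force: 29.9
to go [  0.33   0.33 116.24] yaw 95.01909655796369 [ 497.16872907 -325.10465105  116.24249929]
time: 19.9
eef_pos: [497.0, -325.1, 103.0]
eef_rot: [-0.0, -0.044, 0.999, 0.0]
ft_force: [-0.3, -0.3, -2.3]
finger_gap: 23.9
gripper_force: 29.9
to go [  0.18   0.28 103.03] yaw 95.02298277555566 [ 497.03597576 -325.08034438  103.03415689]
```

```bash
python3 -m creep '[[[0,0,1.5,0],[0,0,1.5,0],[0,0,0,0]]]'; python3 -m creep '[[[0,0,1.5,0],[0,0,1.5,0],[0,0,0,0]]]'
```

```text
time: 20.2
eef_pos: [497.0, -325.1, 100.0]
eef_rot: [-0.0, -0.044, 0.999, 0.0]
ft_force: [-0.0, -0.6, -2.3]
finger_gap: 24.0
gripper_force: 29.9
time: 20.5
eef_pos: [497.0, -325.0, 97.0]
eef_rot: [-0.0, -0.044, 0.999, 0.0]
ft_force: [0.4, 0.0, -2.6]
finger_gap: 23.7
gripper_force: 29.9
```

```bash
python3 -m creep '[[[0,0,1,0],[0,0,1,0],[0,0,1,0],[0,0,0,0]]]'; python3 -m creep '[[[0,0,1,0],[0,0,1,0],[0,0,1,0],[0,0,0,0]]]'
```

```text
time: 20.9
eef_pos: [496.9, -325.1, 94.0]
eef_rot: [-0.0, -0.044, 0.999, 0.0]
ft_force: [-1.3, -0.6, -1.9]
finger_gap: 23.6
gripper_force: 29.9
time: 21.3
eef_pos: [497.0, -325.1, 91.5]
eef_rot: [-0.0, -0.044, 0.999, 0.0]
ft_force: [-5.0, 1.2, 3.9]
finger_gap: 23.9
gripper_force: 29.9
```

```bash
python3 -m creep '[[[0,0,1,0],[0,0,1,0],[0,0,0,0]]]'; python3 -m creep '[[[0,0,1,0],[0,0,1,0],[0,0,0,0]]]'
```

```text
time: 21.6
eef_pos: [497.0, -325.1, 89.7]
eef_rot: [-0.0, -0.044, 0.999, 0.0]
ft_force: [-5.5, 1.5, 6.5]
finger_gap: 23.9
gripper_force: 29.9
time: 21.9
eef_pos: [497.0, -325.1, 88.0]
eef_rot: [-0.0, -0.044, 0.999, -0.0]
ft_force: [-6.1, 4.2, 9.0]
finger_gap: 24.0
gripper_force: 30.0
```

```bash
python3 -m creep '[[[0.8,0.5,0,0],[0,0,0,0]]]'; python3 -m creep '[[[0,0,1,0],[0,0,1,0],[0,0,0,0]]]';python3 -m creep '[[[0,0,1,0],[0,0,0,0]]]'; python3 look.py 4
```

```text
time: 22.1
eef_pos: [496.8, -325.1, 88.1]
eef_rot: [0.001, -0.044, 0.999, -0.001]
ft_force: [-3.1, 0.9, 6.9]
finger_gap: 23.6
gripper_force: 29.9
time: 22.4
eef_pos: [496.9, -325.1, 87.2]
eef_rot: [0.001, -0.044, 0.999, -0.001]
ft_force: [-6.8, 4.0, 18.2]
finger_gap: 23.7
gripper_force: 30.0
time: 22.6
eef_pos: [496.9, -325.1, 87.1]
eef_rot: [0.001, -0.044, 0.999, -0.001]
ft_force: [-10.6, 6.2, 28.7]
finger_gap: 23.9
gripper_force: 30.0
scene tcp [[264.4 213.6]]
top tcp [[274.  229.1]]
```

View pics/c4.png

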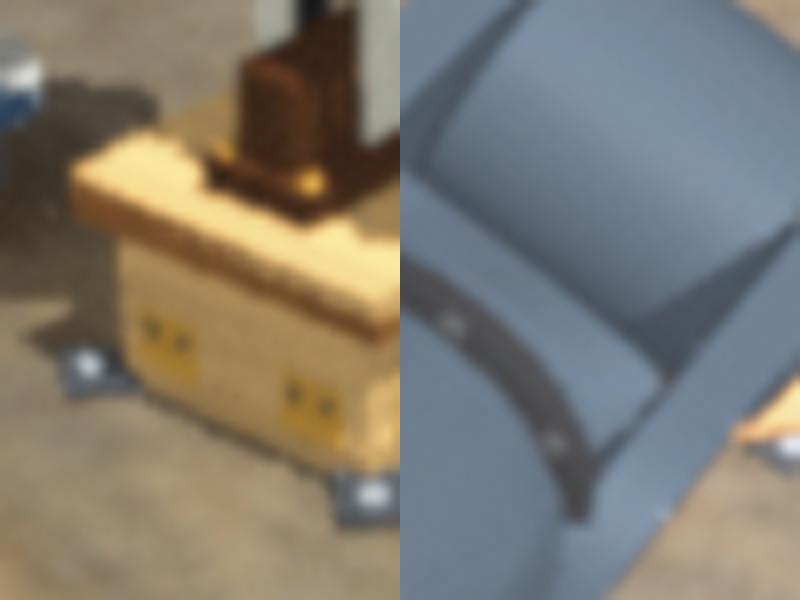

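The cover sits level with its lip over the walls, plate edge from (75,165) to (400,330) in the crop. Height stopped at 87.1 mm, which matches pressed home, with force rising to 29 N.

```bash
python3 -m creep '[[[0,0,0,0],[0,0,0,0],[0,0,0,0]]]'; python3 -c "
from plant import *; print(finish_job())"
```

```text
time: 23.0
eef_pos: [496.9, -325.1, 87.1]
eef_rot: [0.001, -0.044, 0.999, -0.001]
ft_force: [-10.9, 6.3, 28.9]
finger_gap: 23.7
gripper_force: 30.0
the job is handed in; nothing more can be done
None
```

The job is handed in at 23.0 s: all three walls are up against their stops, and the cover is over the pin, pressed fully home and still held down with about 29 N.

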